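# Open the bolted double-leaf instrument cabinet and seat the vial rack on its pins

### The job

Put the white vial rack away in the sloping-front steel cabinet. Draw the bolt on the right-hand leaf fully up and swing that leaf wide open (to a right angle or more) while the left leaf is still shut, then swing open the left leaf, whose edge was held under the right leaf's cover strip, just as wide. Then set the rack down flat on the cabinet floor with its two holes over the two upright pins, release it, and leave both leaves standing open, keeping the rack upright and the other things on the table where they are.

Things in the scene. Friction and masses are not known exactly. Their poses are not given: they have to be found in the camera images.
- cabinet: Fixed steel cabinet, 220 mm deep (x), 268 wide (y), open-topped under two white leaves. Origin: centre of underside; x from low front (45 mm high, facing robot) to high back (230 mm), z up. The front slopes 40 degrees to the horizontal, rising to +x from x -110, z 45 mm. Its lowest 39 mm up the slope are a fixed sill, then the leaves (their inner faces in that plane). Walls 10 mm, inner floor at z 8 mm.
- pins_mid (a point): Point midway between the tops of the two upright dark steel pins inside the cabinet, on its floor, at cabinet x -15, y 0, z 30 mm; axes as the cabinet's. The pins stand at y +55 and -55 mm, are 8 mm in diameter with tapered tips, and rise 22 mm above the inner floor.
- lamp (a point): Middle of the white round lamp bar, 24 mm diameter, 258 mm long along cabinet y, carried on the cabinet's back corner posts at cabinet x 75, z 330 mm. It hangs over the upper part of the sloping front, so a gripper cannot come straight down on the handles but must lean in from the front.
- bolt (a joint): Slide bolt on the right leaf, in m: 0 = shot home under the keeper on the sill (it starts at 0 to 5 mm), grows as it is drawn up the slope, 0.030 = fully drawn (stop). Below about 0.018 it still locks the leaf. Slides with 1.5 N of friction and stays where it is left.
- bolt_knob (a point): Grip point on the axis of the bolt's knob: a dark steel stud, 14 mm diameter with an 18 mm head, square to the sloping face, topping out 12 mm above this point. The point lies 32 mm above the leaf's outer face, 40 mm from the leaf's free edge. x axis up the slope, z out from the leaf's face (turn with the leaf). The rod is 70 mm long and reaches 58 mm down-slope of the knob.
- right_leaf (a joint): Right-hand leaf (cabinet -y side), rad: 0 shut, grows as it swings up and outward about its outer edge, hinge line at cabinet y -120 mm; stop at 1.8. 232 mm up the slope, 118 wide, 10 thick. Stiff hinge (0.2 N m, 0.3 kg leaf): stays where left. Locked while the bolt is shot. Its free edge, at cabinet y 0, has a 4 mm steel cover strip reaching 14 mm over the left leaf.
- right_leaf_handle (a point): Handle of the right leaf. Round dark steel bar up the slope, 10 mm diameter, 70 mm long, axis 32 mm above the leaf's outer face, a post of the same thickness at each end; 80 mm across the leaf from the hinge. The point is the bar's middle; x axis up the slope along the bar, z out from the leaf's outer face (turn with the leaf).
- right_leaf_hinge (a point): Point on the right leaf's hinge line (level with the leaf's inner face), abreast of the handle's middle; x axis up the slope along the hinge.
- left_leaf (a joint): Left-hand leaf (cabinet +y side), mirror image of the right one, hinge line at cabinet y +120 mm; rad: 0 shut, grows as it swings up and outward; stop at 1.8. Stiff hinge (0.2 N m), stays where left. No bolt, but it cannot rise while the right leaf's strip lies over its edge.
- left_leaf_handle (a point): Handle of the left leaf. Round dark steel bar up the slope, 10 mm diameter, 70 mm long, axis 32 mm above the leaf's outer face, a post of the same thickness at each end; 80 mm across the leaf from the hinge. The point is the bar's middle; x axis up the slope along the bar, z out from the leaf's outer face (turn with the leaf).
- left_leaf_hinge (a point): Point on the left leaf's hinge line, abreast of the handle's middle; x axis up the slope along the hinge.
- rack: Loose white plastic vial rack, about 0.16 kg, on the table left or right of the cabinet. Base plate 150 (x) x 50 (y) x 10 mm with two round through holes of 12 mm at x +55 and -55 mm, y 0. On its middle a block 70 (x) x 26 (y) mm, 10 to 55 mm above the underside, to grip across its 26 mm; three vial caps rise to 69 mm. Origin: centre of underside, z up. Either way round fits.
- tin: Bystander: closed steel instrument tin 129 x 64 x 44 mm with no holes, standing on the other side of the cabinet from the rack. Origin: centre of underside.
- sharps: Bystander: yellow sharps container 110 x 150 mm, 200 mm high. Origin: centre of underside.
- vial: Bystander: amber bottle 36 mm diameter, 60 mm high. Origin: centre of underside.
- jar: Bystander: glass jar 80 mm diameter, 110 mm high. Origin: centre of underside.
- pack: Bystander: flat paper dressing pack 90 x 110 x 12 mm. Origin: centre of underside.
Things that resemble listed ones, but are neither listed nor needed, are in the scene too. Leave any blue or purple look-alike of the rack alone.

How it is judged:
On the way, in this order (a step that is already met when the one before it is completed fails the run):
1. the bolt is drawn (over 24 mm) with both leaves shut (value of joint bolt above 0.024 m and value of joint each of right_leaf, left_leaf below 0.2 rad), for 0.1 s.
2. the right leaf stands open (over 80 degrees) with the left leaf still shut (value of joint right_leaf above 1.4 rad and value of joint left_leaf below 0.2 rad), for 0.2 s.
3. both leaves stand open (over 80 degrees) (value of joint each of right_leaf, left_leaf above 1.4 rad), for 0.2 s.
At the end, for the whole second after the job is handed in: Both leaves stand open by more than 1.4 rad (80 degrees); the rack lies flat and still on the cabinet floor (within 4 mm in height, 0.06 rad of level) with its holes over the pins: its centre within 6 mm of midway between them, its length along the pins' line within 0.10 rad (all of step 3 and horizontal distance between rack and pins_mid below 0.006 m and z of rack in the frame of cabinet between 0.004 and 0.012 m and angle between the x axis of rack and the y axis of cabinet, either way round below 0.1 rad and angle between rack's own z axis and vertical below 0.06 rad and linear speed of rack below 0.02 m/s); the robot touches nothing.
It fails at once if the rack is tipped by more than 35 degrees (angle between rack's own z axis and vertical above 0.61 rad).
It fails at once if the tin, sharps container, amber bottle, jar or dressing pack is moved by more than 40 mm (distance of any of tin, sharps, vial, jar, pack from where it was at the start of the episode above 0.04 m).
It fails at once if one of these is knocked over (angle between any of tin, sharps, vial, jar, pack's own z axis and vertical above 0.5 rad).
It also fails if it takes over 72 s, if anything falls off the work surface, if the arm or the gripper's body presses on something with over 40 N, if the wrist force passes 120 N, or if a joint passes its speed limit or range.

### The arm

A 7-joint arm with a two-finger parallel gripper is mounted at the origin on the work surface. World frame = base frame: x ahead of the robot, y to its left, z up, the work surface at z = 0. Lengths are in m, angles in rad, forces in N, time in s.
With the tool pointing down it reaches from about 0.425 to 0.875 m from the base axis. Payload 4.7 kg.
Tool frame: the origin (TCP) lies midway between the tips of the shut fingers; the grasp point (between the pads) lies 19 mm behind it; z points along the fingers, y is the line along which they close (so a half turn about z gives the same grasp; the last joint's range is limited). The gripper opens to 87 mm and grips with 3 to 60 N. Pads are 19 mm wide; open, the fingers measure 117 mm over their backs; the gripper's body (75 mm by 190 mm) begins 51 mm behind the grasp point.
Start: joints at [-1.304, 0.321, -0.07, 1.45, 0.023, 1.371, -0.057], TCP at [0.163, 0.629, 0.223] pointing down, gripper open.
Joint ranges: [-2.86, 2.86], [-0.3, 2.09], [-1.38, 1.24], [0.06, 2.45], [-1.56, 4.7], [0.09, 2.05], [-2.69, 2.69]. Speed limits (rad/s): [2.57, 2.57, 3.14, 3.14, 3.14, 3.14, 3.14].

### API

Orientations are given as a rotation vector (axis times angle).
In Python, from bench import ctrl, get_image, calibration gives the robot as it stands.
- The arm moves only by the tool apply_moves, never from a script. Its arguments are lists of equal length, an entry for each row: "dp": the shift along the tool's x, y, z in m, a list of three; "twist": the turn, a rotation vector about the tool's x, y, z in rad, a list of three; "fingers": the closure, from 0 (fully open) to 1 (shut). In form: {"dp": [[dx, dy, dz], ...], "twist": [[ax, ay, az], ...], "fingers": [fingers, ...]}. A call has 1 to 10 rows; each row shifts and turns the commanded pose from where the row before left it, along the tool's axes as they then stand; what a row does not reach is not made up. A row lasts 1/10 s, in which the tool goes at most 50 mm and 8.59 degrees, less where a joint would pass 70% of its speed; a pose out of reach is approached as far as the arm can. A call is refused whole if a number of a shift passes 0.05 or a number of a turn 0.15, either way. A call with a gripper value outside its range is refused whole. The fingers move at their own pace and stop on an object; "newtons" is the grip in N (left out, the last holds). Time passes only in rows, so rows that do not move let the fingers close. It gives the time, the measured TCP pose, the force, the opening and the grip force at its end, in the units of the state.
- ctrl.get_state(): the state, without advancing time (a new reading comes with each control period).
- get_image(name): name is "side" or "top"; returns the picture (420x560x3 uint8, red, green, blue); there is no depth.
- calibration(name): a dict with "fx", "fy", "cx", "cy" (pixels), "eye" and "attitude" of the camera in the world. Camera axes: x right, y up, looking along -z (the intrinsics and any distortion apply to the point x, -y, -z); pixel columns grow to the right and rows downward; lengths in m; the calibration is good to about 2 mm. A picture is of the moment at which its call begins. calibration takes no time and is no camera call.
- ctrl.close_job(): hands the job in; it is judged then, once.
The state is a dict: "time": time; "joint_positions": joint angles; "qd": joint speeds; "joint_torque": joint torques, N m; "position": TCP position; "tool_rot": TCP orientation; "ft_force": force on the tool from outside, world axes, zero at the start; "torque": the same for the moment, N m; "grip_width": opening from 0.0 (shut) to 1.0 (fully open); "grip_force": force on a finger pad.
Only numpy, scipy, OpenCV 4.12 (cv2) and the standard library are available. Lean on these libraries where they do the work, as an engineer would, in place of code of your own. Each camera call takes 0.05 s, during which the arm holds its last target. There are 200 camera calls.

## Working session

There is one attempt and no reset: what is moved stays moved. The work goes in short steps, Python scripts to look and compute and a tool call to move; the robot and the scene stay as the last step left them, time stands still between calls to the robot, and variables do not carry over. Pictures are saved under pics/ and viewed, at most 10 in all, crops included, and the job is handed in when it is done.

Besides the shell and the picture viewer there is one more tool, called after ">>>" by a JSON object that holds its "name" and its "arguments". apply_moves: Moves the arm, as the interface text tells. Its arguments: {"type":"object","properties":{"dp":{"type":"array"},"twist":{"type":"array"},"fingers":{"type":"array"},"newtons":{"type":"number"}},"required":["dp","twist","fingers"]}

```bash
ls; mkdir -p pics; python3 - <<'E'
from bench import ctrl,get_image,calibration
import cv2
s=ctrl.get_state(); print(s)
for n in("side","top"):
    print(n,calibration(n)); cv2.imwrite(f"pics/{n}0.png",get_image(n)[:,:,::-1])
E
```

```text
pics
{'time': 0.0, 'joint_positions': array([-1.30392874,  0.32180612, -0.07007491,  1.45172976,  0.02263776,
        1.37077635, -0.05690785]), 'qd': array([ 1.23312507e-03, -6.30219332e-04,  9.73725954e-05,  3.89808961e-04,
       -1.67477219e-03,  2.02125209e-03,  8.51429179e-04]), 'joint_torque': array([-1.84209252e-04, -4.91290176e+01, -4.03961884e-01, -3.12520552e+01,
       -6.40130485e-02,  4.37717128e-02,  1.76431108e-04]), 'position': array([0.16248   , 0.62877452, 0.22144492]), 'tool_rot': array([-3.95942493e-01, -3.11643606e+00,  3.03194102e-03]), 'ft_force': array([-0.05600503, -0.49939712,  0.77568565]), 'torque': array([-0.00565153, -0.0431565 ,  0.05116167]), 'grip_force': 0.0, 'grip_width': 1.0007925597296141}
side {'fx': 472.4499122462556, 'fy': 472.4499122462556, 'cx': 285.9545220585677, 'cy': 205.55289580414322, 'eye': array([ 0.4462986 , -1.04899526,  0.98341057]), 'attitude': array([ 0.93104449, -0.02647883, -0.07536413])}
top {'fx': 521.9253483476101, 'fy': 521.9253483476101, 'cx': 279.494620409619, 'cy': 208.71101018965257, 'eye': array([ 0.293234  , -0.0017788 ,  1.66796722]), 'attitude': array([ 0.1085843 , -0.10217026, -1.56229005])}
```

View pics.

View pics/side0.png

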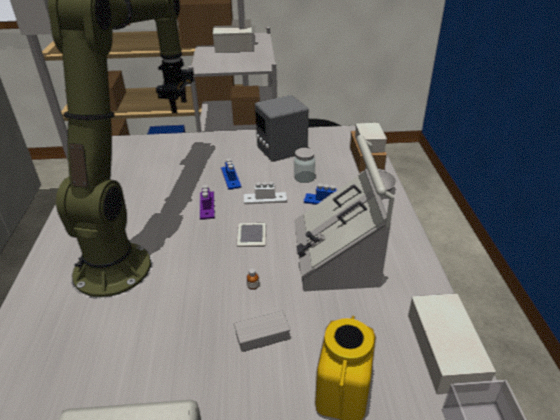

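View pics/top0.png

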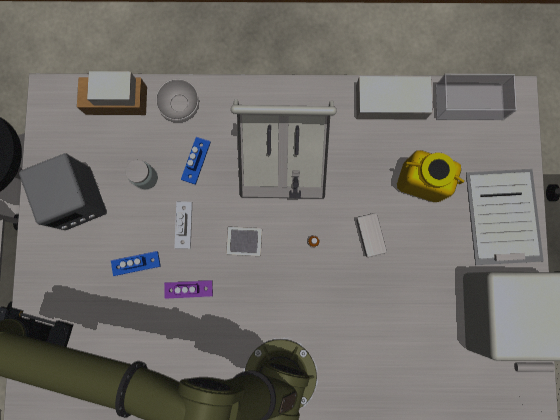

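The side view has the cabinet at about (340,240) and the white rack at (265,193). In the top view the cabinet is at (283,150), the rack at (183,225), and the bolt and right handle at (296,140–190). I'll enlarge both views next.

```bash
python3 - <<'E'
import cv2
t=cv2.imread("pics/top0.png"); s=cv2.imread("pics/side0.png")
cv2.imwrite("pics/topc.png",cv2.resize(t[95:255,160:345],None,fx=4,fy=3.75,interpolation=cv2.INTER_CUBIC)[:600])
cv2.imwrite("pics/sidec.png",cv2.resize(s[130:295,230:400],None,fx=4,fy=3.6,interpolation=cv2.INTER_CUBIC)[:600])
E
```

```text
(no output)
```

View pics/topc.png

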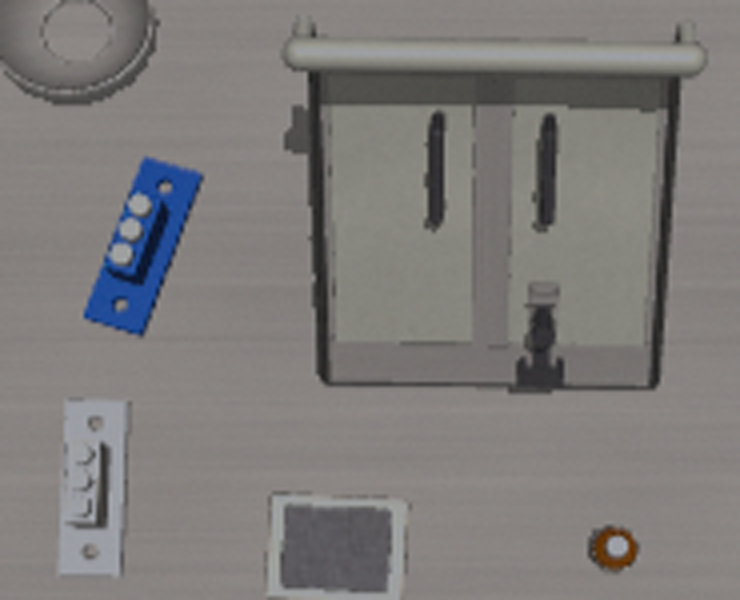

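View pics/sidec.png

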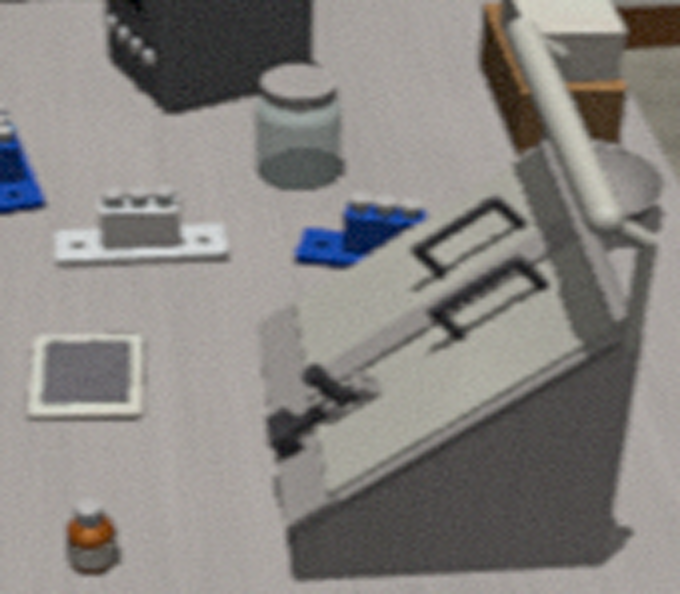

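```bash
cat > h.py <<'E'
import numpy as np
from scipy.spatial.transform import Rotation as R
from scipy.optimize import least_squares
from bench import ctrl,get_image,calibration
C={n:calibration(n) for n in("side","top")}
def proj(n,p):
    c=C[n]; q=R.from_rotvec(c["attitude"]).inv().apply(np.atleast_2d(p)-c["eye"])
    return np.c_[c["fx"]*q[:,0]/-q[:,2]+c["cx"], c["fy"]*-q[:,1]/-q[:,2]+c["cy"]]
TC=lambda u,v:(160+(u+.5)/4-.5,95+(v+.5)/3.75-.5)
SC=lambda u,v:(230+(u+.5)/4-.5,130+(v+.5)/3.6-.5)
a=np.radians(40)
def sl(s,y,h): return np.array([-.11+s*np.cos(a)-h*np.sin(a),y,.045+s*np.sin(a)+h*np.cos(a)])
def cab(p,X): # p=x,y,z,yaw
    return R.from_rotvec([0,0,p[3]]).apply(np.atleast_2d(X))+p[:3]
E
cat > fit.py <<'E'
from h import *
P=lambda *v:(lambda q:np.array(v))
obs=[("top",TC(320,385),P(-.11,.134,.045)),("top",TC(658,388),P(-.11,-.134,.045)),
("top",TC(284,52),P(.075,.129,.33)),("top",TC(707,58),P(.075,-.129,.33)),
("side",SC(295,578),P(-.11,-.134,0)),("side",SC(290,525),P(-.11,-.134,.045)),("side",SC(605,563),P(.11,-.134,0)),("side",SC(262,320),P(-.11,.134,.045)),
("side",SC(605,215),P(.075,-.129,.33)),
("top",TC(437,115),lambda q:sl(q[0]+.035,.04,.042)),("top",TC(432,226),lambda q:sl(q[0]-.035,.04,.042)),
("top",TC(549,118),lambda q:sl(q[0]+.035,-.04,.042)),("top",TC(543,226),lambda q:sl(q[0]-.035,-.04,.042)),
("side",SC(437,315),lambda q:sl(q[0]-.035,-.04,.042)),("side",SC(515,264),lambda q:sl(q[0]+.035,-.04,.042)),
("side",SC(418,248),lambda q:sl(q[0]-.035,.04,.042)),("side",SC(497,203),lambda q:sl(q[0]+.035,.04,.042)),
("side",SC(318,373),lambda q:sl(q[1],-.04,.052)),
]
def f(v): return np.concatenate([proj(n,cab(v[:4],X(v[4:])))[0]-o for n,o,X in obs])
r=least_squares(f,[.65,0,0,0,.16,.08],loss="soft_l1")
print(r.x.round(4)); print(f(r.x).reshape(-1,2).round(1).tolist())
print("knob top in topcrop", [((proj("top",cab(r.x[:4],sl(r.x[5],-.04,h)))[0]-[160,95])*[4,3.75]).round(0) for h in(.054,.01)])
# rack holes + caps
o=[("top",TC(96,423),1,.01),("top",TC(90,551),-1,.01),("side",SC(205,240),1,.01),("side",SC(78,245),-1,.01)]
g=lambda v:np.concatenate([proj(n,[v[0]+k*.055*np.cos(v[2]),v[1]+k*.055*np.sin(v[2]),v[3]+z])[0]-p for n,p,k,z in o])
r=least_squares(g,[.4,.2,0,0]); print("rack x y yaw z",r.x.round(4)); print(g(r.x).reshape(-1,2).round(1).tolist())
E
python3 fit.py
```

```text
[ 0.6657 -0.002   0.0011 -0.0119  0.2048  0.0744]
[[-0.6, -3.0], [0.0, -2.3], [3.6, -0.2], [-4.9, -0.2], [-0.5, 0.5], [0.9, 3.9], [-0.4, 0.4], [0.1, 0.5], [-0.3, 0.6], [-0.4, 4.4], [0.8, -2.9], [-0.2, 4.1], [0.6, -2.4], [-0.9, -1.2], [0.3, -1.2], [-0.4, 0.4], [-0.5, -0.9], [-0.5, -0.8]]
knob top in topcrop [array([540., 331.]), array([540., 304.])]
rack x y yaw z [ 0.4657  0.3142 -0.0135 -0.0006]
[[0.0, -0.3], [-0.0, -0.2], [-0.6, 0.0], [0.1, 0.0]]
```

```bash
sed -i 's/P(-.11,.134,.045)),("top"/P(-.11,.134,0)),("top"/; s/TC(658,388),P(-.11,-.134,.045)/TC(658,388),P(-.11,-.134,0)/; s/P(.075,.129,.33)/P(.075,.141,.33)/; s/TC(707,58),P(.075,-.129,.33)/TC(707,58),P(.075,-.141,.33)/; /TC(437,115)/s/q\[0\]+.035,.04,.042/q[0]+.038,.04,.012/; s/TC(549,118),lambda q:sl(q\[0\]+.035,-.04,.042/TC(549,118),lambda q:sl(q[0]+.038,-.04,.012/; s/q\[0\]-.035,.04,.042)),$/q[0]-.04,.04,.042)),/' fit.py; sed -i 's/TC(543,226),lambda q:sl(q\[0\]-.035/TC(543,226),lambda q:sl(q[0]-.04/;/SC(290,525)/s/("side",SC(290,525),P(-.11,-.134,.045)),//' fit.py; python3 fit.py
```

```text
[ 0.6661 -0.0024  0.001  -0.0101  0.2026  0.074 ]
[[0.7, -0.8], [-0.9, -0.3], [-0.8, -0.4], [-0.3, -0.4], [-0.3, 0.7], [-0.2, 0.5], [0.2, 0.6], [0.0, 0.7], [0.0, -0.2], [1.0, -0.7], [-0.2, -0.6], [0.7, -0.3], [-1.4, -0.6], [-0.1, -0.6], [-0.9, 0.9], [-1.0, -0.4], [-0.4, -0.6]]
knob top in topcrop [array([541., 330.]), array([540., 304.])]
rack x y yaw z [ 0.4657  0.3142 -0.0135 -0.0006]
[[0.0, -0.3], [-0.0, -0.2], [-0.6, 0.0], [0.1, 0.0]]
```

```bash
python3 - <<'E'
from h import *
import cv2
s=ctrl.get_state(); T=R.from_rotvec(s["tool_rot"]).as_matrix(); print(T.round(3))
p=s["position"]; print([proj(n,[p,p-T[:,2]*.07,p-T[:,2]*.26, p+T[:,1]*.05,p-T[:,1]*.05]).round(0).tolist() for n in("side","top")])
a=cv2.resize(cv2.imread("pics/side0.png")[0:130,120:240],None,fx=4,fy=4,interpolation=cv2.INTER_CUBIC)
b=cv2.resize(cv2.imread("pics/top0.png")[290:420,0:80],None,fx=4,fy=4,interpolation=cv2.INTER_CUBIC)
cv2.imwrite("pics/grip.png",np.hstack([a,b]))
E
```

```text
[[-0.968  0.25  -0.   ]
 [ 0.25   0.968 -0.002]
 [-0.    -0.002 -1.   ]]
[[[179.0, 107.0], [176.0, 89.0], [168.0, 37.0], [184.0, 102.0], [174.0, 113.0]], [[49.0, 326.0], [37.0, 329.0], [-3.0, 337.0], [32.0, 322.0], [67.0, 331.0]]]
```

View pics/grip.png

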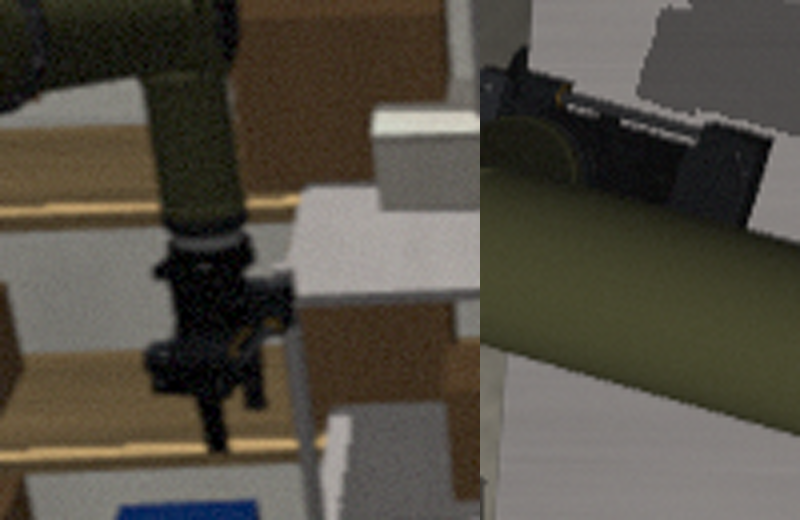

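Both gripper views show the 190 mm body width lying along the closing axis. The wide jaw block is only about 55 mm tall, with a slimmer wrist above it. Next is a small helper that turns world waypoints into tool-frame rows.

```bash
cat >> h.py <<'E'
CAB=[.6661,-.0024,.0,-.0101]
import json,math
def ori(lean,tilt=0,yaw=0):
    "tool y along cab +y, z leaning forward by lean from vertical; tilt about slope axis (cab frame)"
    y=np.array([0,1,0.]); z=np.array([np.sin(lean),0,-np.cos(lean)]); x=np.cross(y,z)
    M=R.from_matrix(np.c_[x,y,z])
    u=np.array([np.cos(a),0,np.sin(a)])
    return R.from_rotvec([0,0,CAB[3]+yaw])*R.from_rotvec(u*tilt)*M
def W(s,y,h): return cab(CAB,sl(s,y,h))[0]
def tcp(g,o): return np.asarray(g)+o.as_matrix()[:,2]*.019
def plan(wps,step=.045,start=None,rot=.14,extra=[]):
    st=ctrl.get_state(); p=np.array(st["position"]); q=R.from_rotvec(st["tool_rot"])
    rows=[]
    for P,Q in wps:
        p0,q0=p,q; d=(q0.inv()*Q).as_rotvec()
        n=max(1,math.ceil(np.linalg.norm(P-p0)/step),math.ceil(np.linalg.norm(d)/rot))
        for i in range(1,n+1):
            pt=p0+(P-p0)*i/n; qt=q0*R.from_rotvec(d*i/n)
            dp=q.inv().apply(pt-p).round(3); tw=(q.inv()*qt).as_rotvec().round(2)
            p=p+q.apply(dp); q=q*R.from_rotvec(tw); rows.append((dp.tolist(),tw.tolist()))
    for k in range(0,len(rows),10):
        b=rows[k:k+10]; print(len(b),json.dumps([r[0] for r in b]).replace("-0.0,","0,").replace(" ",""),json.dumps([r[1] for r in b]).replace("-0.0,","0,").replace(" ",""))
    print("end",p.round(4))
def st():
    s=ctrl.get_state(); print(s["time"],s["position"].round(4),s["joint_positions"].round(2),"z",R.from_rotvec(s["tool_rot"]).as_matrix()[:,2].round(3),s["ft_force"].round(1),s["grip_width"],s["grip_force"])
E
python3 - <<'E'
from h import *
k=W(.074,-.04,.042); print(k)
plan([(np.array([.42,.36,.36]),ori(0)),(np.array([.48,-.04,.30]),ori(a)),(tcp(k,ori(a))-ori(a).as_matrix()[:,2]*.06,ori(a))])
E
```

```text
[ 0.58539031 -0.04158684  0.12474015]
10 [[-0.035,-0.022,-0.015],[-0.035,-0.023,-0.016],[-0.034,-0.023,-0.015],[-0.033,-0.025,-0.015],[-0.033,-0.025,-0.016],[-0.032,-0.026,-0.015],[-0.031,-0.028,-0.015],[-0.03,-0.028,-0.016],[-0.03,-0.029,-0.015],[-0.007,-0.04,0.006]] [[0,0,-0.03],[0,0,-0.02],[0,0,-0.03],[0,0,-0.03],[0,0,-0.02],[0,0,-0.03],[0,0,-0.03],[0,0,-0.03],[0,0,-0.02],[0,-0.07,-0.0]]
10 [[-0.006,-0.04,0.007],[-0.005,-0.04,0.006],[-0.005,-0.039,0.008],[-0.005,-0.04,0.007],[-0.004,-0.04,0.008],[-0.003,-0.04,0.008],[-0.003,-0.04,0.009],[-0.003,-0.04,0.008],[-0.001,-0.04,0.009],[0.008,0.0,0.04]] [[0,-0.07,-0.0],[0,-0.07,-0.0],[0,-0.07,-0.0],[0,-0.07,-0.0],[0,-0.07,-0.0],[0,-0.07,-0.0],[0,-0.07,-0.0],[0,-0.07,-0.0],[0,-0.07,-0.0],[0,0.0,-0.0]]
3 [[0.008,0.0,0.041],[0.008,0.0,0.04],[0.008,0.0,0.04]] [[0,0.0,-0.0],[0,0.0,-0.0],[0,0.0,-0.0]]
end [ 0.559  -0.0416  0.1562]
```

>>> {"name": "apply_moves", "arguments": {"dp": [[-0.035, -0.022, -0.015], [-0.035, -0.023, -0.016], [-0.034, -0.023, -0.015], [-0.033, -0.025, -0.015], [-0.033, -0.025, -0.016], [-0.032, -0.026, -0.015], [-0.031, -0.028, -0.015], [-0.03, -0.028, -0.016], [-0.03, -0.029, -0.015], [-0.007, -0.04, 0.006]], "twist": [[0, 0, -0.03], [0, 0, -0.02], [0, 0, -0.03], [0, 0, -0.03], [0, 0, -0.02], [0, 0, -0.03], [0, 0, -0.03], [0, 0, -0.03], [0, 0, -0.02], [0, -0.07, 0]], "fingers": [0.4, 0.4, 0.4, 0.4, 0.4, 0.4, 0.4, 0.4, 0.4, 0.4]}}

```text
time: 1.1
position: [0.432, 0.3179, 0.3551]
tool_rot: [0.028, 3.067, -0.001]
ft_force: [0.2, -0.1, 0.2]
grip_width: 0.602
grip_force: 0.0
```

>>> {"name": "apply_moves", "arguments": {"dp": [[-0.006, -0.04, 0.007], [-0.005, -0.04, 0.006], [-0.005, -0.039, 0.008], [-0.005, -0.04, 0.007], [-0.004, -0.04, 0.008], [-0.003, -0.04, 0.008], [-0.003, -0.04, 0.009], [-0.003, -0.04, 0.008], [-0.001, -0.04, 0.009], [0, 0, 0]], "twist": [[0, -0.07, 0], [0, -0.07, 0], [0, -0.07, 0], [0, -0.07, 0], [0, -0.07, 0], [0, -0.07, 0], [0, -0.07, 0], [0, -0.07, 0], [0, -0.07, 0], [0, 0, 0]], "fingers": [0.4, 0.4, 0.4, 0.4, 0.4, 0.4, 0.4, 0.4, 0.4, 0.4]}}

```text
time: 2.1
position: [0.4996, 0.1078, 0.2898]
tool_rot: [0.019, 2.729, -0.019]
ft_force: [-1.3, -0.1, 0.5]
grip_width: 0.602
grip_force: 0.0
```

```bash
python3 - <<'E'
from h import *
st(); k=W(.074,-.04,.042)
plan([(tcp(k,ori(a))-ori(a).as_matrix()[:,2]*.05,ori(a))])
E
```

```text
2.1 [0.4996 0.1078 0.2898] [-0.11 -0.3  -0.21  2.    0.1   1.05  1.19] z [ 0.4   -0.016 -0.916] [-1.3 -0.1  0.5] 0.6022326913009113 0.0
5 [[-0.001,-0.029,0.032],[0.001,-0.03,0.031],[0.002,-0.029,0.032],[0.005,-0.03,0.031],[0.006,-0.029,0.031]] [[0,-0.06,0.0],[0,-0.05,0.0],[-0.01,-0.06,0.0],[0.0,-0.06,0.0],[0,-0.06,0.0]]
end [ 0.5654 -0.0411  0.148 ]
```

>>> {"name": "apply_moves", "arguments": {"dp": [[-0.001, -0.029, 0.032], [0.001, -0.03, 0.031], [0.002, -0.029, 0.032], [0.005, -0.03, 0.031], [0.006, -0.029, 0.031], [0, 0, 0]], "twist": [[0, -0.06, 0], [0, -0.05, 0], [-0.01, -0.06, 0], [0, -0.06, 0], [0, -0.06, 0], [0, 0, 0]], "fingers": [0.4, 0.4, 0.4, 0.4, 0.4, 0.4]}}

```text
time: 2.7
position: [0.5682, -0.0401, 0.1422]
tool_rot: [0.015, 2.451, -0.009]
ft_force: [-1.7, 0.2, -1.7]
grip_width: 0.6
grip_force: 0.0
```

```bash
python3 - <<'E'
from h import *
st(); k=W(.074,-.04,.042); L=.6
for L in(.7,.45): plan([(tcp(k,ori(L))-ori(L).as_matrix()[:,2]*.04,ori(L)),(tcp(k,ori(L)),ori(L))])
E
```

```text
2.7 [ 0.5682 -0.0401  0.1422] [-0.08 -0.21  0.1   2.36  0.05  0.3   1.54] z [ 0.637 -0.01  -0.771] [-1.7  0.2 -1.7] 0.599683016977667 0.0
2 [[-0.002,-0.001,0.003],[0.0,0,0.04]] [[0,-0.01,-0.0],[0,0.0,-0.0]]
end [ 0.5974 -0.0415  0.1106]
3 [[-0.004,-0.001,0.002],[-0.003,0,0.002],[0,0,0.04]] [[0,0.12,-0.0],[0,0.12,-0.0],[0,0.0,-0.0]]
end [ 0.5936 -0.0415  0.1072]
```

>>> {"name": "apply_moves", "arguments": {"dp": [[-0.002, -0.001, 0.015], [0, 0, 0.015], [0, 0, 0.013], [0, 0, 0], [0, 0, 0], [0, 0, 0], [0, 0, 0], [0, 0, 0]], "twist": [[0, -0.01, 0], [0, 0, 0], [0, 0, 0], [0, 0, 0], [0, 0, 0], [0, 0, 0], [0, 0, 0], [0, 0, 0]], "fingers": [0.4, 0.4, 0.4, 0.4, 1, 1, 1, 1], "newtons": 20}}

```text
time: 3.5
position: [0.6021, -0.0378, 0.1184]
tool_rot: [0.007, 2.429, -0.006]
ft_force: [-0.2, -0.1, -0.0]
grip_width: 0.318
grip_force: 0.0
```

```bash
python3 - <<'E'
from h import *
import cv2
st(); k=W(.074,-.04,.042); g=ctrl.get_state(); print(k, g["position"]-R.from_rotvec(g["tool_rot"]).as_matrix()[:,2]*.019)
t=get_image("top")[110:210,230:340]; s=get_image("side")[160:290,270:400]
cv2.imwrite("pics/k1.png",np.hstack([cv2.resize(t,(400,400),interpolation=2),cv2.resize(s,(400,400),interpolation=2)])[:,:,::-1])
E
```

```text
3.5 [ 0.6021 -0.0378  0.1184] [-0.11 -0.09  0.13  2.33  0.02  0.19  1.57] z [ 0.654 -0.007 -0.757] [-0.2 -0.1 -0. ] 0.3184035718084644 0.0
[ 0.58539031 -0.04158684  0.12474015] [ 0.58967891 -0.03772284  0.13280741]
```

View pics/k1.png

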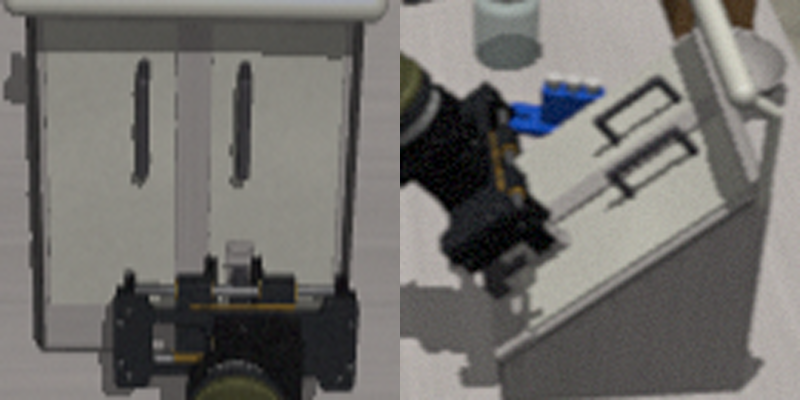

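Top crop: the fingertips at (212,265) and (258,265) straddle the knob, but the arm stopped about 8 mm up-slope of the target because joint 6 is near its limit. I'll use less lean and reposition.

```bash
python3 - <<'E'
from h import *
k=W(.074,-.04,.042)
plan([(tcp(k,ori(.45)),ori(.45))])
E
```

```text
2 [[0.007,-0.001,0.001],[0.006,-0.001,0.002]] [[0,0.13,0.0],[0,0.13,0.0]]
end [ 0.5935 -0.0414  0.108 ]
```

>>> {"name": "apply_moves", "arguments": {"dp": [[0.007, -0.001, 0.001], [0.006, -0.001, 0.002], [0, -0.002, 0], [0, 0, 0]], "twist": [[0, 0.13, 0], [0, 0.13, 0], [0, 0, 0], [0, 0, 0]], "fingers": [0.5, 0.5, 0.5, 0.5]}}

```text
time: 4.0
position: [0.5939, -0.0422, 0.1074]
tool_rot: [0.009, 2.688, -0.006]
ft_force: [-0.7, 0.1, 0.4]
grip_width: 0.472
grip_force: 0.0
```

```bash
python3 - <<'E'
from h import *
st();k=W(.074,-.04,.042)
plan([(tcp(k,ori(.45)),ori(.45))])
E
```

```text
4.0 [ 0.5939 -0.0422  0.1074] [-0.12 -0.    0.15  2.14 -0.02  0.54  1.61] z [ 0.438 -0.006 -0.899] [-0.7  0.1  0.4] 0.4724046561157524 0.0
1 [[0.0,0.001,-0.0]] [[0,0.0,0.0]]
end [ 0.5939 -0.0412  0.1074]
```

Now on target. Close the fingers.

>>> {"name": "apply_moves", "arguments": {"dp": [[0, 0.001, 0], [0, 0, 0], [0, 0, 0], [0, 0, 0], [0, 0, 0], [0, 0, 0], [0, 0, 0]], "twist": [[0, 0, 0], [0, 0, 0], [0, 0, 0], [0, 0, 0], [0, 0, 0], [0, 0, 0], [0, 0, 0]], "fingers": [1, 1, 1, 1, 1, 1, 1], "newtons": 25}}

```text
time: 4.7
position: [0.5929, -0.0425, 0.1072]
tool_rot: [0.011, 2.691, -0.008]
ft_force: [-2.4, -4.6, 0.9]
grip_width: 0.173
grip_force: 24.6
```

```bash
python3 - <<'E'
from h import *
st()
M=ori(.45)
s=ctrl.get_state(); u=W(.1,0,0)-W(0,0,0); print("slope in tool",R.from_rotvec(s["tool_rot"]).inv().apply(u/.1).round(3))
E
```

```text
4.7 [ 0.5929 -0.0425  0.1072] [-0.12 -0.    0.15  2.14 -0.01  0.55  1.6 ] z [ 0.435 -0.007 -0.9  ] [-2.4 -4.6  0.9] 0.17280818549820054 24.617176735773683
slope in tool [-0.97  -0.003 -0.245]
```

>>> {"name": "apply_moves", "arguments": {"dp": [[-0.004, 0, -0.001], [-0.004, 0, -0.001], [-0.004, 0, -0.001], [-0.004, 0, -0.001], [-0.004, 0, -0.001], [-0.004, 0, -0.001], [-0.004, 0, -0.001], [-0.001, 0, 0], [0, 0, 0], [0, 0, 0]], "twist": [[0, 0, 0], [0, 0, 0], [0, 0, 0], [0, 0, 0], [0, 0, 0], [0, 0, 0], [0, 0, 0], [0, 0, 0], [0, 0, 0], [0, 0, 0]], "fingers": [1, 1, 1, 1, 1, 1, 1, 1, 1, 1]}}

```text
time: 5.7
position: [0.6159, -0.0427, 0.1264]
tool_rot: [0.011, 2.691, -0.008]
ft_force: [-4.3, -5.4, 4.0]
grip_width: 0.171
grip_force: 24.5
```

```bash
python3 - <<'E'
from h import *
st(); s=ctrl.get_state(); u=(W(.1,0,0)-W(0,0,0))/.1; print(u@(s["position"]-[.5929,-.0425,.1072]))
E
```

```text
5.7 [ 0.6159 -0.0427  0.1264] [-0.12  0.02  0.16  2.08 -0.02  0.59  1.61] z [ 0.435 -0.007 -0.9  ] [-4.3 -5.4  4. ] 0.17058869554889475 24.46162099018693
0.029901729172387356
```

>>> {"name": "apply_moves", "arguments": {"dp": [[-0.003, 0, -0.001], [-0.003, 0, -0.001], [0, 0, 0]], "twist": [[0, 0, 0], [0, 0, 0], [0, 0, 0]], "fingers": [1, 1, 1]}}

```text
time: 6.0
position: [0.616, -0.0427, 0.1265]
tool_rot: [0.011, 2.702, -0.008]
ft_force: [-9.7, -4.1, -1.5]
grip_width: 0.172
grip_force: 24.5
```

```bash
python3 - <<'E'
from h import *
st(); s=ctrl.get_state(); u=(W(.1,0,0)-W(0,0,0))/.1; print(u@(s["position"]-[.5929,-.0425,.1072]), u@s["ft_force"])
E
```

```text
6.0 [ 0.616  -0.0427  0.1265] [-0.12  0.03  0.16  2.07 -0.02  0.61  1.61] z [ 0.425 -0.007 -0.905] [-9.7 -4.1 -1.5] 0.171944377536039 24.549096040427685
0.03007599776056411 -8.3811489435552
```

```bash
cat >> h.py <<'E'
def hpos(th,sgn,s=.2026):
    f=math.atan2(.042,.08)+th; r=math.hypot(.042,.08)
    return W(s,sgn*(.12-r*math.cos(f)),r*math.sin(f))
E
python3 - <<'E'
from h import *
st(); s=ctrl.get_state(); q=R.from_rotvec(s["tool_rot"]); L=.68
h=hpos(0,-1); print(h)
plan([(s["position"]-q.as_matrix()[:,2]*.06,q),(tcp(h,ori(L))-ori(L).as_matrix()[:,2]*.05,ori(L)),(tcp(h,ori(L)),ori(L))],step=.04)
E
```

```text
6.0 [ 0.616  -0.0427  0.1265] [-0.12  0.03  0.16  2.07 -0.02  0.61  1.61] z [ 0.425 -0.007 -0.905] [-9.7 -4.1 -1.5] 0.171944377536039 24.549096040427685
[ 0.6838986  -0.04258181  0.20740264]
7 [[0.0,0,-0.03],[0.0,0,-0.03],[-0.03,0.0,-0.005],[-0.029,0.0,-0.002],[-0.03,0.0,-0.0],[0,0.0,0.025],[0,0.0,0.025]] [[0.0,0.0,0.0],[0.0,0.0,0.0],[0,-0.08,0.0],[0,-0.08,0.0],[0,-0.08,0.0],[0,0,0.0],[0,0,0.0]]
end [ 0.6958 -0.0432  0.1922]
```

>>> {"name": "apply_moves", "arguments": {"dp": [[0, 0, 0], [0, 0, 0], [0, 0, 0], [0, 0, -0.03], [0, 0, -0.03], [-0.03, 0, -0.005], [-0.029, 0, -0.002], [-0.03, 0, 0], [0, 0, 0]], "twist": [[0, 0, 0], [0, 0, 0], [0, 0, 0], [0, 0, 0], [0, 0, 0], [0, -0.08, 0], [0, -0.08, 0], [0, -0.08, 0], [0, 0, 0]], "fingers": [0.5, 0.5, 0.5, 0.5, 0.5, 0.5, 0.5, 0.5, 0.5]}}

```text
time: 6.9
position: [0.6698, -0.0402, 0.2384]
tool_rot: [0.006, 2.446, -0.006]
ft_force: [-0.5, -0.5, 0.5]
grip_width: 0.498
grip_force: 0.0
```

```bash
python3 - <<'E'
from h import *
import cv2
st(); L=.68
h=hpos(0,-1)
plan([(tcp(h,ori(L)),ori(L))],step=.025)
t=get_image("top")[110:210,230:340]; s=get_image("side")[160:290,270:400]
cv2.imwrite("pics/k2.png",np.hstack([cv2.resize(t,(400,400),interpolation=2),cv2.resize(s,(400,400),interpolation=2)])[:,:,::-1])
E
```

```text
6.9 [ 0.6698 -0.0402  0.2384] [-0.13 -0.09  0.15  2.05  0.01  0.49  1.58] z [ 0.641 -0.006 -0.767] [-0.5 -0.5  0.5] 0.49812188344297403 0.0
3 [[0.003,-0.001,0.017],[0.003,0,0.018],[0.003,-0.001,0.017]] [[0.0,0.01,0.0],[0.0,0.0,0.0],[0.0,0.01,0.0]]
end [ 0.6959 -0.0425  0.1925]
```

View pics/k2.png

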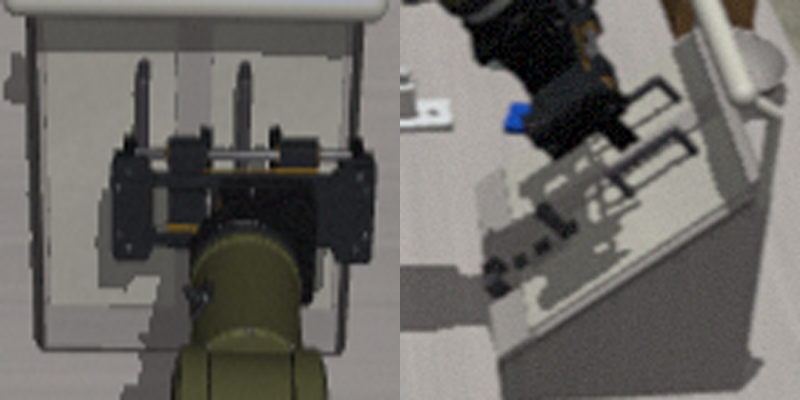

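The bolt is drawn, with the knob at (553,220) in the side crop. The right handle bar at column 245 is centred between the fingertips at 207 and 282, so I'll go in and grip.

>>> {"name": "apply_moves", "arguments": {"dp": [[0.003, -0.001, 0.017], [0.003, 0, 0.018], [0.003, -0.001, 0.017], [0, 0, 0], [0, 0, 0], [0, 0, 0], [0, 0, 0], [0, 0, 0], [0, 0, 0], [0, 0, 0]], "twist": [[0, 0.01, 0], [0, 0, 0], [0, 0.01, 0], [0, 0, 0], [0, 0, 0], [0, 0, 0], [0, 0, 0], [0, 0, 0], [0, 0, 0], [0, 0, 0]], "fingers": [0.5, 0.5, 0.5, 0.5, 1, 1, 1, 1, 1, 1], "newtons": 20}}

```text
time: 8.0
position: [0.6941, -0.0437, 0.1906]
tool_rot: [0.008, 2.47, -0.007]
ft_force: [-1.5, -0.9, 1.6]
grip_width: 0.101
grip_force: 20.0
```

```bash
cat > arc.py <<'E'
from h import *
import sys
sgn=int(sys.argv[1]); th0=float(sys.argv[2]); th1=float(sys.argv[3]); L=.68; K=.4
st(); s=ctrl.get_state(); g=s["position"]-R.from_rotvec(s["tool_rot"]).as_matrix()[:,2]*.019
off=g-hpos(th0,sgn); print("off",off.round(4), "theta est", [round(float(x),2) for x in np.linspace(0,1.8,19) if np.linalg.norm(hpos(x,sgn)-g)<.012])
w=[]
for th in np.linspace(th0,th1,max(2,math.ceil((th1-th0)/.12)+1))[1:]:
    o=ori(L,-sgn*K*th); w.append((tcp(hpos(th,sgn)+off*(1-(th-th0)/(th1-th0)),o),o))
plan(w)
E
python3 arc.py -1 0 .9
```

```text
8.0 [ 0.6941 -0.0437  0.1906] [-0.13  0.02  0.16  2.03 -0.04  0.42  1.63] z [ 0.623 -0.007 -0.783] [-1.5 -0.9  1.6] 0.10088433584143625 20.00155806541443
off [-0.0016 -0.001  -0.002 ] theta est [0.0, 0.1]
8 [[0,-0.004,-0.009],[0,-0.005,-0.008],[-0.001,-0.005,-0.008],[0.0,-0.006,-0.008],[0.0,-0.007,-0.007],[0,-0.006,-0.006],[0,-0.008,-0.006],[-0.001,-0.007,-0.006]] [[-0.05,-0.01,0.0],[-0.04,0.0,0.0],[-0.05,0.0,0.0],[-0.04,0.0,0.0],[-0.05,0.0,-0.0],[-0.04,0.0,-0.0],[-0.05,0.0,-0.0],[-0.04,0.0,-0.0]]
end [ 0.6647 -0.0988  0.2297]
```

>>> {"name": "apply_moves", "arguments": {"dp": [[0, -0.004, -0.009], [0, -0.005, -0.008], [-0.001, -0.005, -0.008], [0, -0.006, -0.008], [0, -0.007, -0.007], [0, -0.006, -0.006], [0, -0.008, -0.006], [-0.001, -0.007, -0.006], [0, 0, 0]], "twist": [[-0.05, -0.01, 0], [-0.04, 0, 0], [-0.05, 0, 0], [-0.04, 0, 0], [-0.05, 0, 0], [-0.04, 0, 0], [-0.05, 0, 0], [-0.04, 0, 0], [0, 0, 0]], "fingers": [1, 1, 1, 1, 1, 1, 1, 1, 1]}}

```text
time: 8.9
position: [0.6623, -0.0964, 0.2282]
tool_rot: [-0.152, 2.431, 0.445]
ft_force: [-13.0, 3.5, 6.3]
grip_width: 0.102
grip_force: 20.0
```

```bash
python3 arc.py -1 .9 1.72
```

```text
8.9 [ 0.6623 -0.0964  0.2282] [ 0.08  0.07  0.36  1.95 -0.88  0.86  2.63] z [ 0.586  0.353 -0.729] [-13.    3.5   6.3] 0.10183361450869494 20.00437617301941
off [-0.0021  0.0023 -0.0012] theta est [0.8, 0.9, 1.0]
7 [[0,-0.009,-0.005],[-0.001,-0.009,-0.005],[0.0,-0.009,-0.003],[0,-0.01,-0.003],[0,-0.01,-0.003],[-0.001,-0.01,-0.001],[0.0,-0.01,-0.001]] [[-0.04,0,-0.0],[-0.05,0,-0.01],[-0.04,0,0.0],[-0.05,0,0.0],[-0.05,0,0.0],[-0.04,0,0.0],[-0.05,0,-0.0]]
end [ 0.6722 -0.1641  0.2194]
```

```bash
sed -i 's/o=ori(L,-sgn\*K\*th)/o=ori(L,-sgn*np.interp(th,[0,.9,1.7],[0,.33,T2]))/; s/K=.4/K=.4; T2=.25/' arc.py; python3 arc.py -1 .9 1.66
```

```text
8.9 [ 0.6623 -0.0964  0.2282] [ 0.08  0.07  0.36  1.95 -0.88  0.86  2.63] z [ 0.586  0.353 -0.729] [-13.    3.5   6.3] 0.10183361450869494 20.00437617301941
off [-0.0021  0.0023 -0.0012] theta est [0.8, 0.9, 1.0]
7 [[0,-0.01,-0.005],[-0.001,-0.01,-0.003],[0.0,-0.01,-0.002],[0,-0.01,-0.001],[-0.001,-0.01,-0.0],[0,-0.011,0.001],[0,-0.01,0.002]] [[0.05,0,-0.0],[0.01,0,-0.0],[0.01,0,-0.0],[0.01,0,-0.0],[0.01,0,-0.0],[0.01,0,-0.0],[0.01,0,-0.0]]
end [ 0.6719 -0.1671  0.219 ]
```

>>> {"name": "apply_moves", "arguments": {"dp": [[0, -0.01, -0.005], [-0.001, -0.01, -0.003], [0, -0.01, -0.002], [0, -0.01, -0.001], [0, 0, 0]], "twist": [[0.05, 0, 0], [0.01, 0, 0], [0.01, 0, 0], [0.01, 0, 0], [0, 0, 0]], "fingers": [1, 1, 1, 1, 1]}}

```text
time: 9.4
position: [0.6638, -0.1397, 0.2264]
tool_rot: [-0.115, 2.445, 0.341]
ft_force: [-11.5, -0.4, 2.8]
grip_width: 0.105
grip_force: 20.1
```

```bash
python3 arc.py -1 1.34 1.7
```

```text
9.4 [ 0.6638 -0.1397  0.2264] [ 0.09  0.07  0.38  1.94 -0.82  0.81  2.6 ] z [ 0.603  0.272 -0.75 ] [-11.5  -0.4   2.8] 0.10497484093892911 20.095976516604424
off [-0.0013 -0.     -0.0016] theta est [1.3, 1.4]
3 [[-0.001,-0.011,0.0],[-0.001,-0.011,0.002],[0,-0.01,0.003]] [[0.01,0,-0.0],[0.01,0,-0.0],[0.01,0,-0.0]]
end [ 0.6735 -0.1693  0.2172]
```

>>> {"name": "apply_moves", "arguments": {"dp": [[0, -0.011, 0], [-0.001, -0.011, 0.002], [0, -0.01, 0.003], [0, 0, 0], [0, 0, 0], [0, 0, 0]], "twist": [[0.02, 0, 0], [0.02, 0, 0], [0.02, 0, 0], [0, 0, 0], [0, 0, 0], [0, 0, 0]], "fingers": [1, 1, 1, 1, 0.5, 0.5]}}

```text
time: 10.0
position: [0.6732, -0.1696, 0.2164]
tool_rot: [-0.089, 2.453, 0.265]
ft_force: [-2.1, -1.6, -1.3]
grip_width: 0.204
grip_force: 0.9
```

```bash
python3 arc.py -1 1.6 1.7; python3 - <<'E'
from h import *
import cv2
t=get_image("top")[110:230,220:350]; s=get_image("side")[160:290,270:400]
cv2.imwrite("pics/k3.png",np.hstack([cv2.resize(t,(400,400),interpolation=2),cv2.resize(s,(400,400),interpolation=2)])[:,:,::-1])
E
```

```text
10.0 [ 0.6732 -0.1696  0.2164] [ 0.09  0.1   0.38  1.92 -0.8   0.76  2.6 ] z [ 0.612  0.213 -0.761] [-2.1 -1.6 -1.3] 0.20402943931721407 0.914567576137415
off [ 0.0025 -0.007  -0.0047] theta est [1.6, 1.7, 1.8]
1 [[-0.001,0.0,-0.001]] [[-0.03,0,-0.0]]
end [ 0.6734 -0.1698  0.2178]
```

View pics/k3.png

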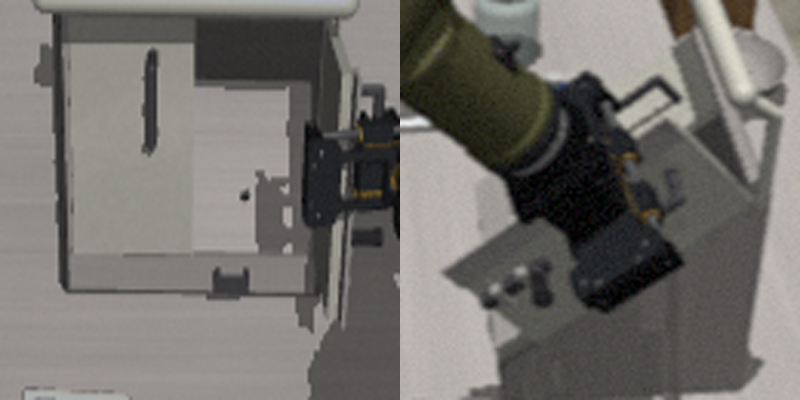

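The right leaf stands past vertical and the left is still shut, with the left handle at (150,100) in the top crop. I'll retreat along the leaf plane with the fingers only slightly open.

```bash
python3 - <<'E'
from h import *
s=ctrl.get_state(); q=R.from_rotvec(s["tool_rot"]); L=.66
u=np.array([np.cos(a),0,np.sin(a)]); n=R.from_rotvec(u*.1).apply([-np.sin(a),0,np.cos(a)])
p1=s["position"]+n*.09
h=hpos(0,1); o=ori(L); print(h)
p2=tcp(h,o)-o.as_matrix()[:,2]*.10
pm=(p1+p2)/2+np.array([-.03,0,.06])
plan([(p1,q)],step=.02); plan([(p1,q),(pm,ori(L)),(p2,o)],step=.045)
E
```

```text
[0.68470659 0.03741411 0.20740264]
5 [[0.0,0.002,-0.018],[0.001,0.002,-0.018],[0,0.002,-0.018],[0.0,0.002,-0.018],[0.001,0.002,-0.017]] [[0,0.0,-0.0],[0.0,0.0,0.0],[0.0,0.0,0.0],[0.0,0.0,0.0],[0.0,0.0,0.0]]
end [ 0.6171 -0.1796  0.2862]
9 [[0.001,0.003,-0.03],[0.0,0.004,-0.03],[0.001,0.003,-0.029],[-0.005,0.039,-0.01],[-0.006,0.039,-0.013],[-0.005,0.037,-0.016],[0.004,0.036,0.026],[0.004,0.037,0.025],[0.004,0.036,0.026]] [[0,0.0,-0.0],[0.0,0.0,0.0],[0.0,0.0,0.0],[0.07,0.01,0.0],[0.08,0.0,0.0],[0.07,0.01,0.01],[0,0.0,-0.0],[0,0.0,-0.0],[0,0.0,-0.0]]
end [0.6352 0.0376 0.271 ]
```

>>> {"name": "apply_moves", "arguments": {"dp": [[0, 0, 0], [0, 0.002, -0.018], [0.001, 0.002, -0.018], [0, 0.002, -0.018], [0, 0.002, -0.018], [0.001, 0.002, -0.025], [0, 0, 0]], "twist": [[0, 0, 0], [0, 0, 0], [0, 0, 0], [0, 0, 0], [0, 0, 0], [0, 0, 0], [0, 0, 0]], "fingers": [0.74, 0.74, 0.74, 0.74, 0.74, 0.6, 0.5]}}

```text
time: 10.8
position: [0.6132, -0.1822, 0.2977]
tool_rot: [-0.087, 2.441, 0.261]
ft_force: [0.0, -0.2, 0.3]
grip_width: 0.37
grip_force: 0.0
```

```bash
python3 - <<'E'
from h import *
st();s=ctrl.get_state(); q=R.from_rotvec(s["tool_rot"]); L=.66
p1=s["position"]; h=hpos(0,1); o=ori(L)
p2=tcp(h,o)-o.as_matrix()[:,2]*.06
pm=(p1+p2)/2+np.array([-.03,0,.06])
plan([(pm,ori(L)),(p2,o)],step=.045)
E
```

```text
10.8 [ 0.6132 -0.1822  0.2977] [ 0.11 -0.09  0.41  1.93 -0.64  0.89  2.47] z [ 0.622  0.209 -0.755] [ 0.  -0.2  0.3] 0.3701184642293783 0.0
7 [[-0.005,0.038,-0.002],[-0.004,0.037,-0.004],[-0.005,0.038,-0.007],[0.003,0.028,0.026],[0.004,0.027,0.025],[0.003,0.028,0.026],[0.004,0.027,0.025]] [[0.07,0.01,0.0],[0.07,0.01,0.0],[0.08,0.01,0.01],[0,0,-0.0],[0,0,-0.0],[0,0,-0.0],[0,0,-0.0]]
end [0.6592 0.0372 0.2398]
```

>>> {"name": "apply_moves", "arguments": {"dp": [[-0.005, 0.038, -0.002], [-0.004, 0.037, -0.004], [-0.005, 0.038, -0.007], [0.003, 0.028, 0.026], [0.004, 0.027, 0.025], [0.003, 0.028, 0.026], [0.004, 0.027, 0.025], [0, 0, 0]], "twist": [[0.07, 0.01, 0], [0.07, 0.01, 0], [0.08, 0.01, 0.01], [0, 0, 0], [0, 0, 0], [0, 0, 0], [0, 0, 0], [0, 0, 0]], "fingers": [0.5, 0.5, 0.5, 0.5, 0.5, 0.5, 0.5, 0.5]}}

```text
time: 11.6
position: [0.6538, 0.0343, 0.2271]
tool_rot: [-0.01, 2.501, 0.042]
ft_force: [-0.2, -0.8, -0.8]
grip_width: 0.499
grip_force: 0.0
```

```bash
python3 - <<'E'
from h import *
st();L=.66; o=ori(L)
h=hpos(0,1); plan([(tcp(h,o),o)],step=.02)
E
```

```text
11.6 [0.6538 0.0343 0.2271] [ 0.05 -0.09 -0.16  2.04  0.04  0.54  1.45] z [ 0.597  0.033 -0.801] [-0.2 -0.8 -0.8] 0.4986100719262689 0.0
3 [[-0.004,0.0,0.018],[-0.005,0.001,0.018],[-0.004,0.001,0.017]] [[0.01,-0.01,0.0],[0.02,0,0.0],[0.01,-0.01,0.0]]
end [0.6961 0.0373 0.1926]
```

>>> {"name": "apply_moves", "arguments": {"dp": [[-0.004, 0, 0.018], [-0.005, 0.001, 0.018], [-0.004, 0.001, 0.017], [0, 0, 0], [0, 0, 0], [0, 0, 0], [0, 0, 0], [0, 0, 0], [0, 0, 0], [0, 0, 0]], "twist": [[0.01, -0.01, 0], [0.02, 0, 0], [0.01, -0.01, 0], [0, 0, 0], [0, 0, 0], [0, 0, 0], [0, 0, 0], [0, 0, 0], [0, 0, 0], [0, 0, 0]], "fingers": [0.5, 0.5, 0.5, 0.5, 1, 1, 1, 1, 1, 1], "newtons": 20}}

```text
time: 12.6
position: [0.698, 0.036, 0.1991]
tool_rot: [0.011, 2.472, -0.006]
ft_force: [-0.2, 8.8, -0.7]
grip_width: 0.108
grip_force: 20.0
```

```bash
sed -i 's/L=.68/L=.66/' arc.py; python3 arc.py 1 0 .9
```

```text
12.6 [0.698  0.036  0.1991] [ 0.05  0.03 -0.19  2.    0.23  0.45  1.25] z [ 0.621 -0.007 -0.784] [-0.2  8.8 -0.7] 0.10832855023687858 19.999728798866272
off [ 0.0015 -0.0013  0.0066] theta est [0.0, 0.1]
8 [[0.001,0.005,-0.008],[0.001,0.005,-0.008],[0.001,0.006,-0.007],[0.001,0.006,-0.007],[0.001,0.007,-0.007],[0.001,0.007,-0.005],[0.001,0.008,-0.006],[0.0,0.008,-0.005]] [[0.04,0.01,0.0],[0.04,0,0.0],[0.04,0,0.01],[0.04,0,-0.0],[0.05,0,-0.0],[0.04,0,0.0],[0.04,0,0.0],[0.04,0,0.0]]
end [0.6662 0.0943 0.2297]
```

>>> {"name": "apply_moves", "arguments": {"dp": [[0.001, 0.005, -0.008], [0.001, 0.005, -0.008], [0.001, 0.006, -0.007], [0.001, 0.006, -0.007], [0.001, 0.007, -0.007], [0.001, 0.007, -0.005], [0.001, 0.008, -0.006], [0, 0.008, -0.005], [0, 0, 0]], "twist": [[0.04, 0.01, 0], [0.04, 0, 0], [0.04, 0, 0.01], [0.04, 0, 0], [0.05, 0, 0], [0.04, 0, 0], [0.04, 0, 0], [0.04, 0, 0], [0, 0, 0]], "fingers": [1, 1, 1, 1, 1, 1, 1, 1, 1]}}

```text
time: 13.5
position: [0.6682, 0.0861, 0.2347]
tool_rot: [0.174, 2.447, -0.427]
ft_force: [-8.6, -5.4, 16.9]
grip_width: 0.104
grip_force: 20.0
```

```bash
python3 arc.py 1 .9 1.7
```

```text
13.5 [0.6682 0.0861 0.2347] [-0.17  0.09 -0.33  1.9   0.85  0.93  0.48] z [ 0.574 -0.345 -0.743] [-8.6 -5.4 16.9] 0.10427225696775654 20.002863854169846
off [ 0.002  -0.0082  0.0056] theta est [0.8, 0.9]
7 [[0.001,0.011,-0.005],[0.001,0.011,-0.003],[0.001,0.012,-0.002],[0.0,0.011,-0.001],[0.001,0.012,0.001],[0.001,0.012,0.002],[0.001,0.011,0.003]] [[-0.03,0.0,-0.0],[-0.01,0.0,-0.0],[-0.01,0.0,-0.0],[-0.01,0.0,-0.0],[-0.01,0.0,-0.0],[-0.01,0.0,-0.0],[-0.02,0.0,-0.0]]
end [0.6766 0.1644 0.2167]
```

```bash
sed -i 's/off\*(1-(th-th0)\/(th1-th0))/off/' arc.py; python3 arc.py 1 .82 1.65
```

```text
13.5 [0.6682 0.0861 0.2347] [-0.17  0.09 -0.33  1.9   0.85  0.93  0.48] z [ 0.574 -0.345 -0.743] [-8.6 -5.4 16.9] 0.10427225696775654 20.002863854169846
off [ 0.001  -0.0012  0.0069] theta est [0.8, 0.9]
7 [[0.0,0.009,-0.006],[0.0,0.01,-0.004],[0.001,0.011,-0.003],[0,0.011,-0.002],[0,0.011,0.0],[0,0.011,0.001],[0,0.01,0.003]] [[-0.02,0.0,-0.0],[-0.01,0.0,-0.0],[-0.01,0.0,-0.0],[-0.02,0.0,-0.0],[-0.01,0.0,-0.0],[-0.01,0.0,-0.0],[-0.01,0.0,-0.0]]
end [0.6758 0.1595 0.2257]
```

>>> {"name": "apply_moves", "arguments": {"dp": [[0, 0.009, -0.006], [0, 0.01, -0.004], [0.001, 0.011, -0.003], [0, 0.011, -0.002], [0, 0, 0]], "twist": [[-0.02, 0, 0], [-0.01, 0, 0], [-0.01, 0, 0], [-0.02, 0, 0], [0, 0, 0]], "fingers": [1, 1, 1, 1, 1]}}

```text
time: 14.0
position: [0.6683, 0.1328, 0.2348]
tool_rot: [0.145, 2.457, -0.341]
ft_force: [1.7, -1.6, 8.0]
grip_width: 0.105
grip_force: 20.0
```

```bash
python3 arc.py 1 1.3 1.7
```

```text
14.0 [0.6683 0.1328 0.2348] [-0.19  0.09 -0.36  1.89  0.81  0.9   0.48] z [ 0.59  -0.279 -0.758] [ 1.7 -1.6  8. ] 0.1052102025729424 20.000447630882263
off [0.0012 0.0013 0.0063] theta est [1.2, 1.3, 1.4]
4 [[0.0,0.009,-0.0],[0.0,0.009,0.001],[0.0,0.009,0.001],[0.0,0.009,0.003]] [[0.0,0.0,-0.0],[-0.01,0.0,-0.0],[-0.01,0.0,-0.0],[-0.01,0.0,-0.0]]
end [0.6778 0.1661 0.2237]
```

>>> {"name": "apply_moves", "arguments": {"dp": [[0, 0.009, 0], [0, 0.009, 0.001], [0, 0.009, 0.001], [0, 0.009, 0.003], [0, 0, 0], [0, 0, 0], [0, 0, 0]], "twist": [[0, 0, 0], [-0.01, 0, 0], [-0.01, 0, 0], [-0.01, 0, 0], [0, 0, 0], [0, 0, 0], [0, 0, 0]], "fingers": [1, 1, 1, 1, 1, 0.74, 0.74]}}

```text
time: 14.7
position: [0.6748, 0.1657, 0.2186]
tool_rot: [0.133, 2.469, -0.306]
ft_force: [-0.1, 1.2, -0.8]
grip_width: 0.209
grip_force: 0.0
```

```bash
python3 arc.py 1 1.65 1.7; python3 - <<'E'
from h import *
import cv2
s=ctrl.get_state(); q=R.from_rotvec(s["tool_rot"])
u=np.array([np.cos(a),0,np.sin(a)]); n=R.from_rotvec(-u*.1).apply([-np.sin(a),0,np.cos(a)])
plan([(s["position"]+n*.1,q)],step=.02)
t=get_image("top")[110:260,160:350]; s=get_image("side")[150:290,240:400]
cv2.imwrite("pics/k4.png",np.hstack([cv2.resize(t,(400,400),interpolation=2),cv2.resize(s,(400,400),interpolation=2)])[:,:,::-1])
E
```

```text
14.7 [0.6748 0.1657 0.2186] [-0.22  0.14 -0.37  1.86  0.82  0.9   0.44] z [ 0.588 -0.251 -0.769] [-0.1  1.2 -0.8] 0.2086744354827723 0.0
off [-0.0002  0.0047 -0.0006] theta est [1.6, 1.7, 1.8]
1 [[0,0.004,0.002]] [[0.0,0,-0.0]]
end [0.6767 0.1691 0.2163]
5 [[0.001,-0.003,-0.02],[0.001,-0.003,-0.019],[0.0,-0.003,-0.02],[0.001,-0.003,-0.02],[0.001,-0.003,-0.02]] [[0.0,0.0,0.0],[0.0,0.0,0.0],[0.0,0.0,0.0],[0.0,0.0,0.0],[0.0,0.0,0.0]]
end [0.6109 0.1761 0.2951]
```

View pics/k4.png

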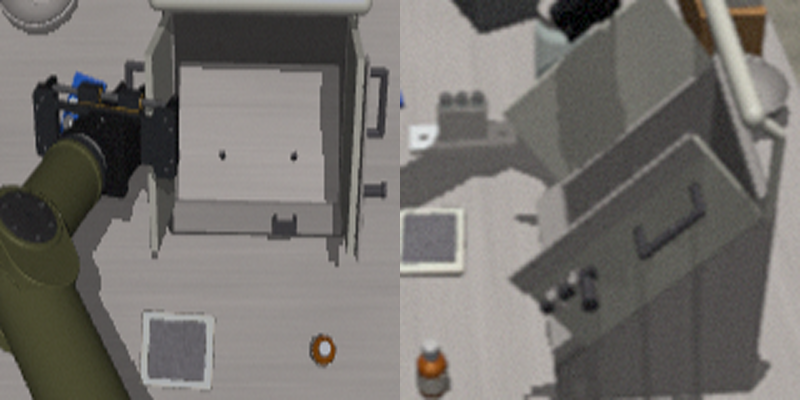

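Both leaves stand open. The pins show at (222,154) and (294,156) in the top crop, and the rack is still in place. Next I'll refine the pins by code, retreat, and go for the rack.

>>> {"name": "apply_moves", "arguments": {"dp": [[0.001, -0.003, -0.02], [0.001, -0.003, -0.019], [0, -0.003, -0.02], [0.001, -0.003, -0.02], [0.001, -0.003, -0.025], [0, 0, 0]], "twist": [[0, 0, 0], [0, 0, 0], [0, 0, 0], [0, 0, 0], [0, 0, 0], [0, 0, 0]], "fingers": [0.74, 0.74, 0.74, 0.74, 0.74, 0.5]}}

```text
time: 15.4
position: [0.6076, 0.1798, 0.3019]
tool_rot: [0.129, 2.465, -0.302]
ft_force: [0.5, 0.4, 0.2]
grip_width: 0.295
grip_force: 0.0
```

```bash
python3 - <<'E'
from h import *
import cv2
st()
im=get_image("top"); g=cv2.cvtColor(im,cv2.COLOR_RGB2GRAY).astype(float)
for cx,cy in((265.5,167.8),(299.6,168.5)):
    x0,y0=int(cx)-5,int(cy)-6; w=g[y0:y0+12,x0:x0+12]; d=np.clip(np.median(w)-25-w,0,None)
    yy,xx=np.mgrid[y0:y0+12,x0:x0+12]; print((d*xx).sum()/d.sum(),(d*yy).sum()/d.sum(),(d>0).sum())
for z in(.008,.03): print(proj("top",cab(CAB,[[-.015,.055,z],[-.015,-.055,z]])).round(1).tolist())
o=ori(0,yaw=-.0034); r=np.array([.4657,.3142,0])
s=ctrl.get_state()["position"]
plan([(np.array([.52,.27,.30]),ori(.2,yaw=0)),(r+[0,0,.12],o)])
E
```

```text
15.4 [0.6076 0.1798 0.3019] [-0.24 -0.04 -0.41  1.87  0.69  1.03  0.53] z [ 0.593 -0.248 -0.767] [0.5 0.4 0.2] 0.2950336137420194 0.0
265.23551401869156 167.88224299065422 11
299.1614583333333 168.37152777777777 11
[[265.3, 167.6], [299.2, 168.2]]
[[265.0, 166.2], [299.4, 166.7]]
9 [[0.018,0.018,-0.019],[0.019,0.02,-0.015],[0.021,0.021,-0.012],[0.021,0.022,-0.008],[0.018,0.009,0.033],[0.016,0.008,0.034],[0.015,0.009,0.034],[0.014,0.009,0.035],[0.012,0.009,0.036]] [[-0.06,0.11,-0.02],[-0.06,0.12,-0.01],[-0.06,0.11,-0.02],[-0.06,0.12,-0.02],[0.0,0.04,0.0],[0.0,0.04,0.0],[0.0,0.04,0.0],[0.0,0.04,0.01],[0.0,0.04,-0.0]]
end [0.4661 0.3146 0.1201]
```

>>> {"name": "apply_moves", "arguments": {"dp": [[0.018, 0.018, -0.019], [0.019, 0.02, -0.015], [0.021, 0.021, -0.012], [0.021, 0.022, -0.008], [0.018, 0.009, 0.033], [0.016, 0.008, 0.034], [0.015, 0.009, 0.034], [0.014, 0.009, 0.035], [0.012, 0.009, 0.036], [0, 0, 0]], "twist": [[-0.06, 0.11, -0.02], [-0.06, 0.12, -0.01], [-0.06, 0.11, -0.02], [-0.06, 0.12, -0.02], [0, 0.04, 0], [0, 0.04, 0], [0, 0.04, 0], [0, 0.04, 0.01], [0, 0.04, 0], [0, 0, 0]], "fingers": [0.3, 0.3, 0.3, 0.3, 0.3, 0.3, 0.3, 0.3, 0.3, 0.3]}}

```text
time: 16.45
position: [0.4621, 0.3114, 0.1119]
tool_rot: [-0.028, -3.124, 0.009]
ft_force: [-1.2, -0.1, -1.0]
grip_width: 0.699
grip_force: 0.0
```

```bash
python3 - <<'E'
from h import *
st()
o=ori(0,yaw=-.0034); r=np.array([.4657,.3142,0])
plan([(r+[0,0,.12],o),(r+[0,0,.016],o)],step=.03)
E
```

```text
16.45 [0.4621 0.3114 0.1119] [-0.28  0.25 -0.41  1.79  0.1   1.14  0.83] z [-0.017 -0.006 -1.   ] [-1.2 -0.1 -1. ] 0.6987819287507449 0.0
5 [[-0.003,0.003,-0.008],[0,0,0.026],[0,0,0.026],[0,0,0.026],[0,-0.001,0.026]] [[-0.01,-0.02,-0.0],[0.0,0.0,-0.0],[0.0,0.0,-0.0],[0.0,0.0,-0.0],[0.0,0.0,-0.0]]
end [0.4656 0.3138 0.0158]
```

>>> {"name": "apply_moves", "arguments": {"dp": [[-0.003, 0.003, 0], [0, 0, 0.02], [0, 0, 0.026], [0, 0, 0.026], [0, 0, 0.022], [0, 0, 0]], "twist": [[-0.01, -0.02, 0], [0, 0, 0], [0, 0, 0], [0, 0, 0], [0, 0, 0], [0, 0, 0]], "fingers": [0.3, 0.3, 0.3, 0.3, 0.3, 0.3]}}

```text
time: 17.05
position: [0.4706, 0.3161, 0.0242]
tool_rot: [0.03, 3.127, 0.013]
ft_force: [-0.5, 0.2, 0.6]
grip_width: 0.699
grip_force: 0.0
```

```bash
python3 - <<'E'
from h import *
st(); print(R.from_rotvec(ctrl.get_state()["tool_rot"]).as_matrix().round(3))
o=ori(0,yaw=-.0034); r=np.array([.4657,.3142,0])
plan([(r+[0,0,.016],o)],step=.03)
E
```

```text
17.05 [0.4706 0.3161 0.0242] [-0.3   0.34 -0.39  1.87  0.16  0.94  0.79] z [ 0.015  0.008 -1.   ] [-0.5  0.2  0.6] 0.6990232400906323 0.0
[[-1.     0.019  0.015]
 [ 0.019  1.     0.008]
 [-0.014  0.009 -1.   ]]
1 [[0.005,-0.002,0.008]] [[0.01,0.01,-0.01]]
end [0.4657 0.3142 0.0161]
```

>>> {"name": "apply_moves", "arguments": {"dp": [[0.005, -0.002, 0.008], [0, 0, 0], [0, 0, 0]], "twist": [[0.01, 0.01, 0], [0, 0, 0], [0, 0, 0]], "fingers": [0.3, 0.3, 0.3]}}

```text
time: 17.35
position: [0.4665, 0.3161, 0.0181]
tool_rot: [0.029, 3.135, 0.002]
ft_force: [0.2, -0.9, 0.1]
grip_width: 0.698
grip_force: 0.0
```

>>> {"name": "apply_moves", "arguments": {"dp": [[0, 0, 0], [0, 0, 0], [0, 0, 0], [0, 0, 0], [0, 0, 0], [0, 0, 0], [0, 0, 0]], "twist": [[0, 0, 0], [0, 0, 0], [0, 0, 0], [0, 0, 0], [0, 0, 0], [0, 0, 0], [0, 0, 0]], "fingers": [1, 1, 1, 1, 1, 1, 1], "newtons": 20}}

```text
time: 18.05
position: [0.4656, 0.3153, 0.0167]
tool_rot: [0.029, 3.137, -0.001]
ft_force: [0.3, -0.6, 0.9]
grip_width: 0.301
grip_force: 20.0
```

```bash
python3 - <<'E'
from h import *
st(); print(R.from_rotvec(ctrl.get_state()["tool_rot"]).as_matrix().round(3))
P=cab(CAB,[-.0165,0,0])[0]; print("pins",P)
s=ctrl.get_state(); q=R.from_rotvec(s["tool_rot"]); p=s["position"]; o=ori(0,yaw=-np.pi/2)
plan([(p+[0,0,.16],q)],step=.04)
plan([(p+[0,0,.16],q),(np.array([.50,.10,.23]),o),(np.array([.60,P[1],.20]),o)],step=.04)
E
```

```text
18.05 [0.4656 0.3153 0.0167] [-0.31  0.36 -0.39  1.87  0.17  0.94  0.78] z [ 0.004 -0.001 -1.   ] [ 0.3 -0.6  0.9] 0.3007645143906405 19.978413531789556
[[-1.     0.019  0.004]
 [ 0.019  1.    -0.001]
 [-0.004 -0.    -1.   ]]
pins [ 0.64960084 -0.00223335  0.        ]
4 [[0,0,-0.04],[0,0,-0.04],[-0.001,0,-0.04],[0.0,0,-0.04]] [[0.0,0.0,0.0],[0.0,0.0,0.0],[0.0,0.0,0.0],[0.0,0.0,0.0]]
end [0.4659 0.3154 0.1767]
10 [[0,0,-0.04],[0,0,-0.04],[-0.001,0,-0.04],[0.0,0,-0.04],[-0.003,-0.018,-0.004],[-0.006,-0.017,-0.005],[-0.007,-0.017,-0.004],[-0.01,-0.015,-0.005],[-0.012,-0.014,-0.004],[-0.013,-0.012,-0.005]] [[0.0,0.0,0.0],[0.0,0.0,0.0],[0.0,0.0,0.0],[0.0,0.0,0.0],[0.0,0.0,0.13],[0.0,0.0,0.13],[0.0,0.0,0.13],[0.0,0.0,0.13],[0.0,0.0,0.13],[0.0,0.0,0.13]]
10 [[-0.015,-0.011,-0.004],[-0.016,-0.008,-0.004],[-0.017,-0.006,-0.005],[-0.018,-0.005,-0.004],[-0.018,-0.001,-0.005],[-0.018,0.0,-0.004],[-0.025,0.025,0.008],[-0.026,0.026,0.007],[-0.025,0.025,0.008],[-0.026,0.025,0.007]] [[0.0,0.0,0.13],[0.0,0.0,0.13],[0.0,0.0,0.13],[0.0,0.0,0.13],[0.0,0.0,0.13],[0.0,0.0,0.13],[0.0,0.0,0.0],[0.0,0.0,0.0],[0.0,0.0,0.0],[0.0,0.0,0.0]]
end [ 0.5999 -0.0027  0.2005]
```

```bash
python3 - <<'E'
from h import *
P=cab(CAB,[-.0165,0,0])[0]
s=ctrl.get_state(); q=R.from_rotvec(s["tool_rot"]); p=s["position"]; o=ori(0,yaw=-np.pi/2)
plan([(p+[0,0,.16],q),(np.array([.45,.2,.26]),ori(0,yaw=-.75)),(np.array([.45,0,.26]),o)],step=.04)
E
```

```text
10 [[0,0,-0.04],[0,0,-0.04],[-0.001,0,-0.04],[0.0,0,-0.04],[0.002,-0.019,-0.014],[0.0,-0.02,-0.014],[-0.002,-0.019,-0.014],[-0.005,-0.019,-0.014],[-0.007,-0.018,-0.013],[-0.01,-0.017,-0.014]] [[0.0,0.0,0.0],[0.0,0.0,0.0],[0.0,0.0,0.0],[0.0,0.0,0.0],[0.0,0.0,0.12],[0.0,0.0,0.13],[0.0,0.0,0.12],[0.0,0.0,0.12],[0.0,0.0,0.13],[0.0,0.0,0.12]]
6 [[-0.023,-0.024,-0.0],[-0.026,-0.021,-0.0],[-0.028,-0.017,-0.0],[-0.031,-0.013,-0.0],[-0.032,-0.009,-0.0],[-0.033,-0.004,-0.0]] [[0.0,0.0,0.14],[0.0,0.0,0.13],[0.0,0.0,0.14],[0.0,0.0,0.14],[0.0,0.0,0.14],[0.0,0.0,0.13]]
end [4.497e-01 1.000e-04 2.598e-01]
```

>>> {"name": "apply_moves", "arguments": {"dp": [[0, 0, -0.03], [0, 0, -0.04], [-0.001, 0, -0.04], [0, 0, -0.04], [0.002, -0.019, -0.014], [0, -0.02, -0.014], [-0.002, -0.019, -0.014], [-0.005, -0.019, -0.014], [-0.007, -0.018, -0.013], [-0.01, -0.017, -0.014]], "twist": [[0, 0, 0], [0, 0, 0], [0, 0, 0], [0, 0, 0], [0, 0, 0.12], [0, 0, 0.13], [0, 0, 0.12], [0, 0, 0.12], [0, 0, 0.13], [0, 0, 0.12]], "fingers": [1, 1, 1, 1, 1, 1, 1, 1, 1, 1], "newtons": 30}}

```text
time: 19.05
position: [0.4494, 0.199, 0.2497]
tool_rot: [1.169, 2.912, 0.002]
ft_force: [0.8, -0.4, -1.9]
grip_width: 0.3
grip_force: 30.0
```

```bash
python3 - <<'E'
from h import *
st(); o=ori(0,yaw=-np.pi/2)
plan([(np.array([.45,.0,.26]),o)],step=.04)
E
```

```text
19.05 [0.4494 0.199  0.2497] [-0.17 -0.02 -0.3   1.78 -0.    1.37  0.34] z [ 0.004 -0.    -1.   ] [ 0.8 -0.4 -1.9] 0.3000635491668208 29.97359518893063
6 [[-0.023,-0.024,-0.002],[-0.026,-0.02,-0.001],[-0.029,-0.017,-0.002],[-0.03,-0.013,-0.002],[-0.032,-0.008,-0.002],[-0.033,-0.004,-0.001]] [[0.0,0.0,0.14],[0.0,0.0,0.13],[0.0,0.0,0.14],[0.0,0.0,0.14],[0.0,0.0,0.13],[0.0,0.0,0.14]]
end [0.4503 0.0005 0.2597]
```

>>> {"name": "apply_moves", "arguments": {"dp": [[-0.023, -0.024, -0.002], [-0.026, -0.02, -0.001], [-0.029, -0.017, -0.002], [-0.03, -0.013, -0.002], [-0.032, -0.008, -0.002], [-0.033, -0.004, -0.001], [0, 0, 0]], "twist": [[0, 0, 0.14], [0, 0, 0.13], [0, 0, 0.14], [0, 0, 0.14], [0, 0, 0.13], [0, 0, 0.14], [0, 0, 0]], "fingers": [1, 1, 1, 1, 1, 1, 1]}}

```text
time: 19.75
position: [0.4516, -0.0042, 0.2595]
tool_rot: [2.238, 2.198, 0.003]
ft_force: [-0.0, 0.1, -1.9]
grip_width: 0.295
grip_force: 30.0
```

```bash
python3 - <<'E'
from h import *
st(); o=ori(0,yaw=-np.pi/2)
P=cab(CAB,[-.0165,0,0])[0]
plan([(np.array([.60,P[1],.20]),o),(P+[0,0,.11],o)],step=.04)
E
```

```text
19.75 [ 0.4516 -0.0042  0.2595] [ 0.05 -0.12 -0.1   1.86 -0.01  1.4  -0.06] z [ 0.004 -0.002 -1.   ] [-0.   0.1 -1.9] 0.29537099708838344 29.978319453075528
7 [[0.001,0.037,0.015],[0.001,0.037,0.015],[0.002,0.037,0.015],[0.0,0.037,0.015],[0.0,0.016,0.03],[0.001,0.017,0.03],[0,0.016,0.03]] [[0.0,0.0,-0.0],[0.0,0.0,-0.0],[0.0,0.0,-0.01],[0.0,0.0,0.0],[0.0,0.0,0.0],[0.0,0.0,0.0],[0.0,0.0,0.0]]
end [ 0.6493 -0.0022  0.1103]
```

>>> {"name": "apply_moves", "arguments": {"dp": [[0.001, 0.02, 0.005], [0.001, 0.037, 0.015], [0.001, 0.037, 0.02], [0.001, 0.037, 0.02], [0, 0.016, 0.03], [0.001, 0.017, 0.03], [0, 0.016, 0.02], [0, 0.012, 0], [0, 0, 0]], "twist": [[0, 0, 0], [0, 0, 0], [0, 0, -0.01], [0, 0, 0], [0, 0, 0], [0, 0, 0], [0, 0, 0], [0, 0, 0], [0, 0, 0]], "fingers": [1, 1, 1, 1, 1, 1, 1, 1, 1]}}

```text
time: 20.65
position: [0.6447, 0.0065, 0.1186]
tool_rot: [2.216, 2.225, 0.003]
ft_force: [-0.1, -0.4, -1.8]
grip_width: 0.295
grip_force: 30.0
```

```bash
python3 - <<'E'
from h import *
import cv2
st(); o=ori(0,yaw=-np.pi/2)
P=cab(CAB,[-.0165,0,0])[0]
plan([(P+[0,0,.06],o)],step=.03)
s=ctrl.get_state(); T=R.from_rotvec(s["tool_rot"]).as_matrix(); print(T.round(3))
b=s["position"]+T[:,2]*.0067  # rack base top
print(proj("top",[b+T[:,0]*.055,b-T[:,0]*.055]).round(2))
t=get_image("top"); cv2.imwrite("pics/raw5.png",t[:,:,::-1])
cv2.imwrite("pics/k5.png",cv2.resize(t[120:210,235:335],(800,600),interpolation=2)[:,:,::-1])
E
```

```text
20.65 [0.6447 0.0065 0.1186] [ 0.03  0.37 -0.1   1.59  0.04  1.17 -0.07] z [ 0.002  0.001 -1.   ] [-0.1 -0.4 -1.8] 0.29544230688271356 29.97756952419877
2 [[-0.004,0.002,0.029],[-0.005,0.003,0.03]] [[0.0,0,0.01],[0.0,0,0.0]]
end [ 0.6499 -0.0024  0.0597]
[[-0.004  1.     0.002]
 [ 1.     0.004  0.001]
 [ 0.     0.002 -1.   ]]
[[261.3  162.68]
 [297.42 162.75]]
```

View pics/k5.png

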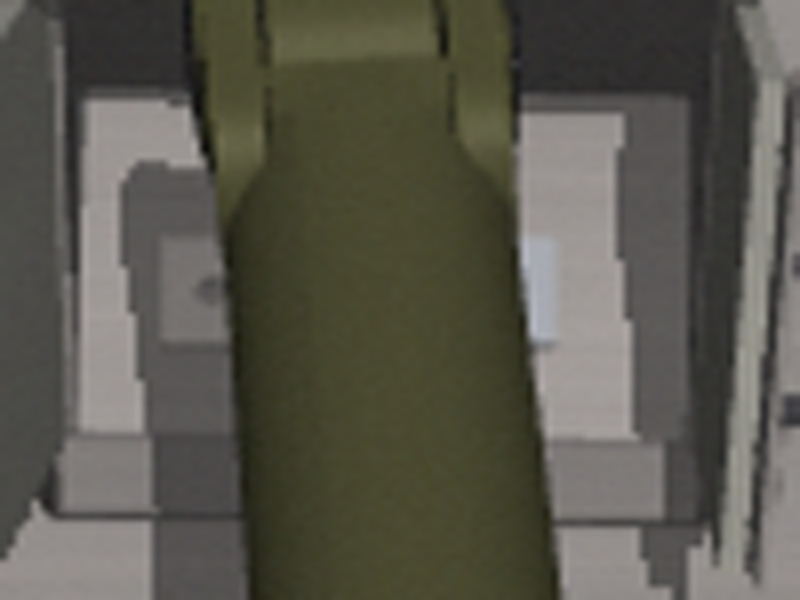

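The left rack hole is at (208,290) in the crop, about pixel (260.6,163.1), against a predicted (261.3,162.7). That agrees within about 1 mm, so I'll align and lower.

>>> {"name": "apply_moves", "arguments": {"dp": [[-0.004, 0.002, 0.02], [-0.005, 0.003, 0.025], [0, 0, 0.01], [0, 0, 0], [0, 0, 0]], "twist": [[0, 0, 0.01], [0, 0, 0], [0, 0, 0], [0, 0, 0], [0, 0, 0]], "fingers": [1, 1, 1, 1, 1]}}

```text
time: 21.2
position: [0.6499, -0.0027, 0.0667]
tool_rot: [2.227, 2.211, 0.007]
ft_force: [-0.1, -0.2, -0.5]
grip_width: 0.296
grip_force: 30.0
```

```bash
python3 - <<'E'
from h import *
st(); o=ori(0,yaw=-np.pi/2)
P=cab(CAB,[-.0158,0,0])[0]; print(P,R.from_rotvec(ctrl.get_state()["tool_rot"]).as_matrix()[:,0].round(4))
plan([(P+[0,0,.05],o)],step=.03)
E
```

```text
21.2 [ 0.6499 -0.0027  0.0667] [ 0.03  0.43 -0.09  1.63  0.04  1.08 -0.07] z [ 0.006  0.    -1.   ] [-0.1 -0.2 -0.5] 0.29632421903336936 29.97765775769949
[ 0.65030081 -0.00224042  0.        ] [7.1e-03 1.0e+00 3.0e-04]
1 [[0.001,0.0,0.017]] [[0.01,0,0.0]]
end [ 0.65   -0.0017  0.0497]
```

>>> {"name": "apply_moves", "arguments": {"dp": [[0, 0, 0.01], [0, 0, 0.008], [0, 0, 0.004], [0, 0, 0.004], [0, 0, 0]], "twist": [[0, 0, 0], [0, 0, 0], [0, 0, 0], [0, 0, 0], [0, 0, 0]], "fingers": [1, 1, 1, 1, 1]}}

```text
time: 21.7
position: [0.6493, -0.0034, 0.0387]
tool_rot: [2.228, 2.211, 0.003]
ft_force: [0.3, 0.8, -1.2]
grip_width: 0.297
grip_force: 30.0
```

```bash
python3 -c "
from h import *
st()"
```

```text
21.7 [ 0.6493 -0.0034  0.0387] [ 0.03  0.46 -0.09  1.65  0.05  1.03 -0.08] z [ 0.003 -0.    -1.   ] [ 0.3  0.8 -1.2] 0.29653142833599877 29.977874793112278
```

>>> {"name": "apply_moves", "arguments": {"dp": [[0.001, 0.001, 0.004], [0, 0, 0.004], [0, 0, 0.004], [0, 0, 0.002], [0, 0, 0], [0, 0, 0]], "twist": [[0, 0, 0], [0, 0, 0], [0, 0, 0], [0, 0, 0], [0, 0, 0], [0, 0, 0]], "fingers": [1, 1, 1, 1, 1, 1]}}

```text
time: 22.3
position: [0.651, -0.0024, 0.0256]
tool_rot: [2.228, 2.21, 0.005]
ft_force: [0.4, -0.7, -2.5]
grip_width: 0.293
grip_force: 30.0
```

```bash
python3 -c "
from h import *
st()"
```

```text
22.3 [ 0.651  -0.0024  0.0256] [ 0.03  0.48 -0.09  1.65  0.05  1.01 -0.08] z [ 0.005 -0.    -1.   ] [ 0.4 -0.7 -2.5] 0.2934569580609814 29.978385879658163
```

>>> {"name": "apply_moves", "arguments": {"dp": [[0, 0, 0], [0, 0, 0], [0, 0, 0], [0, 0, 0], [0, 0, 0]], "twist": [[0, 0, 0], [0, 0, 0], [0, 0, 0], [0, 0, 0], [0, 0, 0]], "fingers": [0.4, 0.4, 0.4, 0.4, 0.4]}}

```text
time: 22.8
position: [0.651, -0.0024, 0.0258]
tool_rot: [2.227, 2.21, 0.005]
ft_force: [0.3, -0.3, 0.1]
grip_width: 0.581
grip_force: 0.0
```

>>> {"name": "apply_moves", "arguments": {"dp": [[0, 0, -0.01], [0, 0, -0.02], [0, 0, -0.03], [0, 0, -0.03], [0, -0.03, -0.03], [0, -0.04, -0.03], [0, -0.04, -0.03], [0, -0.04, -0.02], [0, -0.04, 0], [0, 0, 0]], "twist": [[0, 0, 0], [0, 0, 0], [0, 0, 0], [0, 0, 0], [0, 0, 0], [0, 0, 0], [0, 0, 0], [0, 0, 0], [0, 0, 0], [0, 0, 0]], "fingers": [0.4, 0.4, 0.4, 0.4, 0.4, 0.4, 0.4, 0.4, 0.4, 0.4]}}

```text
time: 23.8
position: [0.4563, -0.001, 0.2262]
tool_rot: [2.227, 2.21, 0.005]
ft_force: [1.2, -0.3, 0.1]
grip_width: 0.603
grip_force: 0.0
```

```bash
python3 - <<'E'
from h import *
import cv2
st()
t=get_image("top"); c=t[150:180,250:312]
g=cv2.cvtColor(t,cv2.COLOR_RGB2GRAY)
m=((t[...,2].astype(int)-t[...,0])>8)[145:190,245:320]   # bluish-white rack vs floor
ys,xs=np.nonzero(m); print("bluish",xs.min()+245,xs.max()+245,ys.min()+145,ys.max()+145,len(xs)) if len(xs) else print("none")
o=cab(CAB,[[-.015+dx,dy,.018] for dx in(-.025,.025) for dy in(-.075,.075)]); print(proj("top",o).round(1).tolist())
for dy in(.055,-.055):
    u,v=proj("top",cab(CAB,[-.015,dy,.018]))[0].round().astype(int); print(u,v); print(g[v-4:v+6,u-4:u+5])
E
```

```text
23.8 [ 0.4563 -0.001   0.2262] [ 0.06 -0.09 -0.11  1.9  -0.01  1.33 -0.05] z [ 0.005 -0.001 -1.   ] [ 1.2 -0.3  0.1] 0.6029566079709486 0.0
bluish 260 305 161 175 386
[[305.4, 175.2], [258.8, 174.5], [305.5, 160.0], [259.1, 159.3]]
265 167
[[167 166 166 166 168 166 166 167 167]
 [167 167 167 167 168 165 166 168 167]
 [167 166 167 167 164 166 166 168 165]
 [166 167 167 119 102 117 163 166 166]
 [167 167 147  76  68  67 126 166 167]
 [167 166 155  69  38  32 117 167 165]
 [166 166 164 142  51  77 152 167 166]
 [166 166 165 164 152 153 165 167 166]
 [168 166 166 165 166 166 166 167 166]
 [166 166 165 167 166 166 167 168 165]]
299 168
[[166 167 167 167 165 166 166 165 166]
 [165 168 168 166 167 167 165 166 167]
 [166 167 166 145 126 133 162 166 166]
 [166 166 164  93  77  81 118 166 167]
 [167 166 161  72  48  62  97 167 165]
 [166 165 163  87  29  38 134 166 167]
 [167 167 166 153 146 151 161 167 167]
 [167 166 166 165 164 167 167 168 168]
 [167 168 167 166 166 167 166 167 167]
 [167 167 167 166 166 166 167 166 167]]
```

```bash
python3 -c "
from bench import ctrl
print(ctrl.close_job())"
```

```text
the job is handed in; nothing more can be done
None
```

The job is handed in at about 24 s of the 72 s allowed, with no verdict returned: the bolt was drawn fully up, the right leaf then the left were swung past a right angle and left open, and the rack was released flat on the cabinet floor over both pins (its height and the last top picture agree), with the gripper clear.

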